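Unload the empty board carrier from the dispenser's transfer deck

ROBOT

A 6-joint arm with a two-finger parallel gripper is mounted at the origin on the work surface. World frame = base frame: x ahead of the robot, y to its left, z up, the work surface at z = 0. Lengths are in m, angles in rad, forces in N, time in s.
With the tool pointing down it reaches from about 0.35 to 0.85 m from the base axis. Payload 8.1 kg.
Tool frame: the origin (TCP) lies at the very end of the fingers, on their centre line; the grasp point (between the pads) lies 19 mm behind it (ctrl.hold_point_z is the distance from the TCP to the grasp point, in m); x points along the fingers, y is the direction in which the jaws open and shut, and the axes are right-handed (so a half turn about x gives the same grasp; the last joint's range is limited). The gripper opens to 85 mm and grips with 20 to 120 N. Pads are 22 mm wide; open, the fingers measure 114 mm over their backs; the gripper's body (76 mm by 85 mm) begins 54 mm behind the grasp point. The pads swing forward as they close: fully open they stand 13 mm farther back than shut.
Start: joints at [-1.428, 0.13, 1.488, -0, 1.523, -0.085], TCP at [0.136, -0.584, 0.231] pointing down, gripper open.
Joint ranges: [-2.96, 2.96], [-0.89, 2.26], [0.02, 2.5], [-1.34, 4.48], [0, 2.73], [-2.66, 2.66]. Speed limits (rad/s): [2.39, 2.39, 2.79, 3.14, 3.14, 3.14].

INTERFACE

Orientations are given as a unit quaternion [w, x, y, z].
In Python, from cell import ctrl, optics gives the robot as it stands.
- The arm moves only by the tool arm_command, never from a script. Its argument "series" is one flat list of numbers, 7 for each row, row after row: the shift along the tool's x, y, z in units of 50 mm (1.0 is 50 mm), then the turn, a rotation vector about the tool's x, y, z in rad, then the opening in per cent of the stroke, from 0 (shut) to 100 (fully open). A call has 1 to 20 rows; each row is the pose to reach, as a shift and turn from the pose measured when the call began, along the tool's axes at that moment; what a row does not reach only later rows make up. A row lasts 1/10 s, in which the tool goes at most 50 mm and 8.59 degrees, less where a joint would pass 70% of its speed; a pose out of reach is approached as far as the arm can. A call with a gripper value outside its range is refused whole. The fingers move at their own pace and stop on an object; the grip force is fixed at half the most. Time passes only in rows, so rows that repeat a pose let the fingers close. It gives the time, the measured TCP pose, the force and the opening at its end, in the units of the state.
- ctrl.sense(): the state, without advancing time (a new reading comes with each control period).
- optics.camera(name): name is "side" or "top"; returns the picture (384x512x3 uint8, red, green, blue); there is no depth.
- optics.get_calibration(name): a dict with "fov_y" (degrees; the focal length in pixels is half the picture's height over the tangent of half this angle, whatever the lens; pixels are square), "cx", "cy" (the principal point, pixels), "dist" ([k1, k2, p1, p2, k3] as OpenCV has them; the pictures are not rectified), "pose" (4x4, takes a point from camera to world coordinates). Camera axes: x right, y down, z forward; pixel columns grow to the right and rows downward; lengths in m; the calibration is good to about 2 mm. A picture is of the moment at which its call begins. get_calibration takes no time and is no camera call.
- ctrl.close_job(): hands the job in, once; it reports no verdict.
The state is a dict: "t": time; "q": joint angles; "dq": joint speeds; "tau": joint torques, N m; "tcp_pos": TCP position; "tool_rot": TCP orientation; "ft_force": force on the tool from outside, world axes, zero at the start; "ft_torque": the same for the moment, N m; "opening": opening from 0.0 (shut) to 1.0 (fully open).
Only numpy, scipy, OpenCV 4.12 (cv2) and the standard library are available. Lean on these libraries where they do the work, as an engineer would, in place of code of your own. Each camera call takes 0.05 s, during which the arm holds its last target.

TASK

On the black two-lane deck, slide the empty carrier plate along its lane until about a third of it sticks out past the open edge of the deck that faces the stack. Then grip it across that overhanging end, lift it off and lay it centred and crosswise on top of the stack of carriers, without letting it drop. Leave the carrier with the circuit boards where it is.

Things in the scene. Friction and masses are not known exactly. Their poses are not given: they have to be found in the camera images.
- empty_carrier_mid (a point): Centre, half-way up, of the loose empty carrier: a flat aluminium plate 56 (its x) x 140 (its y) x 6 mm (z), 0.1 kg, two bare pockets 4 mm deep in its top, rims 6 mm and more. It lies flat in one of the two lanes (either one), y along the lane, its -y end 10 to 50 mm short of the open edge, 60 mm or more of free lane behind it. Rails as high as its top hide its long sides in the lane.
- loaded_carrier_mid (a point): Centre, half-way up, of the other loose carrier: same plate, size and axes, but with a green circuit board with black chips in each of its two pockets. It lies in the other lane and must stay there.
- deck_edge (a point): On the fixed black deck: middle of its open (-y) edge, between the lanes, at lane-floor height, 45 mm above the table. Its x runs along the edge, its y back into the deck (250 mm long, 158 mm wide). Two lanes 60 mm wide, centred at x = -37 and +37 mm, open at both ends, rails 6 mm high. The edge faces world -y, the stack's side, turned up to 0.2 rad; the space before and below it is free.
- stack_top (a point): Middle of the top face of the fixed stack of four empty carriers on a block, 44 mm above the table. Their 140 mm long sides lie along this point's x, their 56 mm width along its y. A carrier laid crosswise has its y along this point's y (either way round), and each end then overhangs the stack by 42 mm, with free space below.
Mind the look-alikes: they are no part of the job. Of the things that look like the part that bears stack_top, the larger one is meant.

How it is judged:
By the outcome, as a careful person would: the job done as asked, in the order asked, and still so for the second after the job is handed in, with the robot touching nothing.
It also fails if it takes over 45 s, if anything falls off the work surface, if the arm or the gripper's body presses on something with over 40 N, if the wrist force passes 120 N, or if a joint passes its speed limit or range.

## Working session

There is one attempt and no reset: what is moved stays moved. The work goes in short steps, Python scripts to look and compute and a tool call to move; the robot and the scene stay as the last step left them, time stands still between calls to the robot, and variables do not carry over. Pictures are saved under pics/ and viewed, and the job is handed in when it is done.

Besides the shell and the picture viewer there is one more tool, called after "Call:" in YAML: its name, and indented under it one key for each argument. arm_command: Moves the arm, as the interface text tells. Its arguments: {"type":"object","properties":{"series":{"type":"array","items":{"type":"number"}}},"required":["series"]}

```bash
ls; mkdir -p pics
python3 - <<'E'
from cell import ctrl, optics
import cv2,numpy as np
s=ctrl.sense();print(s, ctrl.hold_point_z)
for n in("top","side"):
    im=optics.camera(n);cv2.imwrite(f"pics/{n}0.png",im[:,:,::-1]);c=optics.get_calibration(n);print(n,c)
E
```

```text
pics
{'t': 0.0, 'q': array([-1.42838514e+00,  1.31171139e-01,  1.48933017e+00,  1.40894435e-05,
        1.52297497e+00, -8.53782755e-02]), 'dq': array([ 0.00125164,  0.00056093,  0.00043004, -0.00062778, -0.00088862,
        0.00032465]), 'tau': array([ 8.94712120e-04, -5.69396532e+01, -5.00550306e+01, -2.78119542e-04,
        1.48627523e-02,  7.03595219e-06]), 'tcp_pos': array([ 0.13545398, -0.58393168,  0.23021052]), 'tool_rot': array([-0.07969562, -0.70251114, -0.08102729,  0.70253917]), 'ft_force': array([0.13669351, 0.40746079, 0.91456223]), 'ft_torque': array([-0.03839019,  0.01779831, -0.01826653]), 'opening': 0.9997959642818912} 0.0187
top {'fov_y': 52.87787381275744, 'cx': 254.06144077820622, 'cy': 185.28271864211166, 'dist': array([-0.13431367,  0.        ,  0.        ,  0.        ,  0.        ]), 'pose': array([[ 0.01379076, -0.98726447,  0.15848872,  0.439995  ],
       [-0.99981281, -0.01576637, -0.01121468, -0.02848908],
       [ 0.01357065, -0.15830439, -0.9872971 ,  0.7560303 ],
       [ 0.        ,  0.        ,  0.        ,  1.        ]])}
side {'fov_y': 47.99432784992279, 'cx': 262.0543834320298, 'cy': 196.3907998978071, 'dist': array([-0.1212767,  0.       ,  0.       ,  0.       ,  0.       ]), 'pose': array([[ 0.73279036, -0.39521031,  0.55391976,  0.12884697],
       [-0.68030206, -0.44274066,  0.58409744, -0.50238346],
       [ 0.01440148, -0.80485372, -0.59329847,  0.54172175],
       [ 0.        ,  0.        ,  0.        ,  1.        ]])}
```

View pics/top0.png

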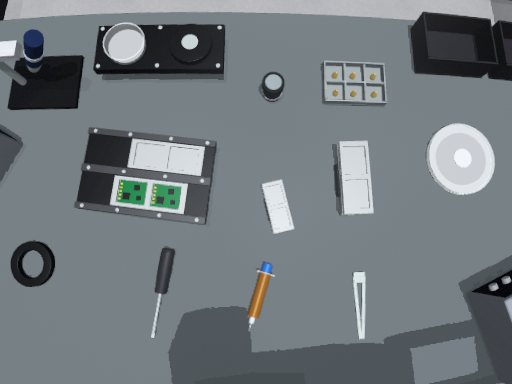

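View pics/side0.png

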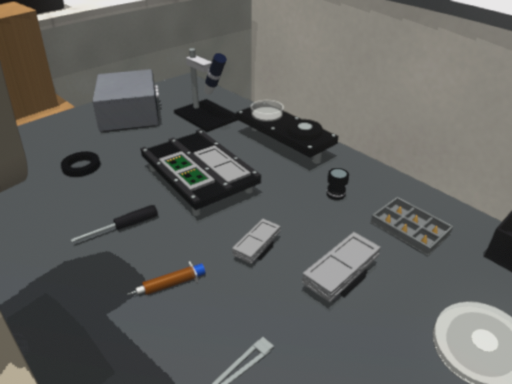

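The top view shows the deck at (148,175). The empty carrier is in the far lane at (166,157), and the loaded one is at (149,195). The larger stack is at (355,178); the small look-alike is at (278,206). Next I'll measure them.

```bash
cat > h.py <<'E'
import numpy as np,cv2
from cell import ctrl,optics
def K(c):
    f=192/np.tan(np.radians(c["fov_y"])/2); return np.array([[f,0,c["cx"]],[0,f,c["cy"]],[0,0,1]])
def plane(n,uv,z):
    c=optics.get_calibration(n);p=cv2.undistortPoints(np.array(uv,float).reshape(-1,1,2),K(c),c["dist"]).reshape(-1,2)
    d=np.c_[p,np.ones(len(p))]@c["pose"][:3,:3].T;o=c["pose"][:3,3]
    return o+d*((z-o[2])/d[:,2])[:,None]
def proj(n,P):
    c=optics.get_calibration(n);T=np.linalg.inv(c["pose"])
    return cv2.projectPoints(np.array(P,float).reshape(-1,1,3),cv2.Rodrigues(T[:3,:3])[0],T[:3,3],K(c),c["dist"])[0].reshape(-1,2)
E
python3 - <<'E'
import cv2,numpy as np
from h import *
im=cv2.imread("pics/top0.png")
a=cv2.resize(im[115:235,65:225],None,fx=5,fy=5,interpolation=cv2.INTER_CUBIC);cv2.imwrite("pics/top0deck.png",a)
b=cv2.resize(im[130:225,325:385],None,fx=6,fy=6,interpolation=cv2.INTER_CUBIC);cv2.imwrite("pics/top0stack.png",b)
s=cv2.imread("pics/side0.png")
b=cv2.resize(s[120:310,130:390],None,fx=3,fy=3,interpolation=cv2.INTER_CUBIC);cv2.imwrite("pics/side0crop.png",b)
hsv=cv2.cvtColor(im,cv2.COLOR_BGR2HSV)
m=((hsv[...,2]>125)).astype(np.uint8)
m=cv2.morphologyEx(m,cv2.MORPH_CLOSE,np.ones((5,5)))
for c in cv2.findContours(m,cv2.RETR_EXTERNAL,cv2.CHAIN_APPROX_NONE)[0]:
    if cv2.contourArea(c)<400: continue
    x,y,w,h=cv2.boundingRect(c)
    for z in(0.051,0.044):
        P=plane("top",c[:,0,:],z)[:,:2]
        r=cv2.minAreaRect((P*1000).astype(np.float32));print((x,y,w,h),z,np.round(r[0],1),np.round(r[1],1),round(r[2],2))
E
```

```text
(410, 336, 68, 48) 0.051 [ 228.4 -395.8] [ 75.5 131. ] 8.61
(410, 336, 68, 48) 0.044 [ 226.3 -399.4] [ 76.2 132.3] 8.61
(0, 0, 512, 384) 0.051 [576. -55.] [ 802.8 1153.1] 1.23
(0, 0, 512, 384) 0.044 [577.4 -55.2] [ 810.7 1164.5] 1.23
```

View pics/top0deck.png

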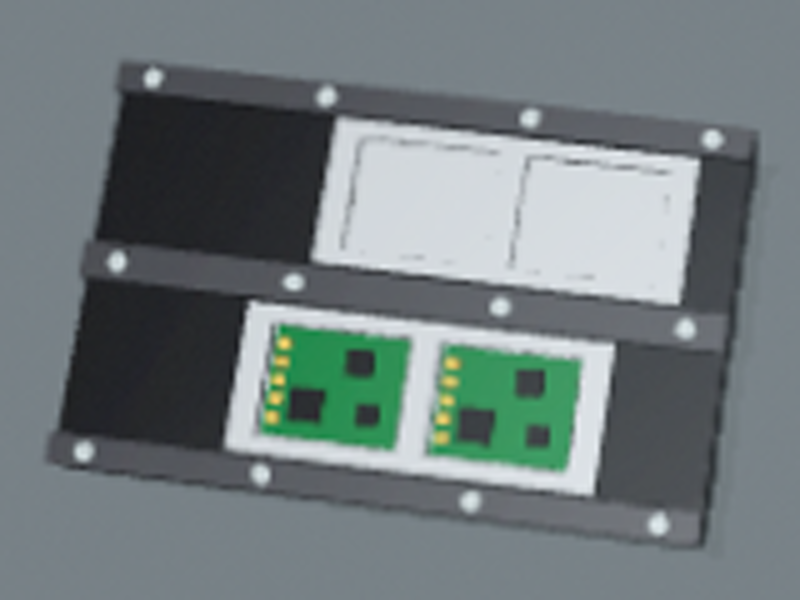

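View pics/top0stack.png

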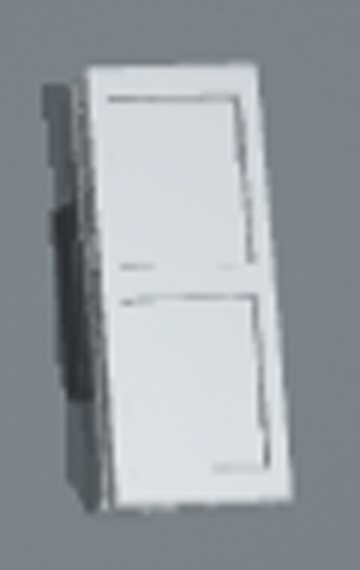

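View pics/side0crop.png

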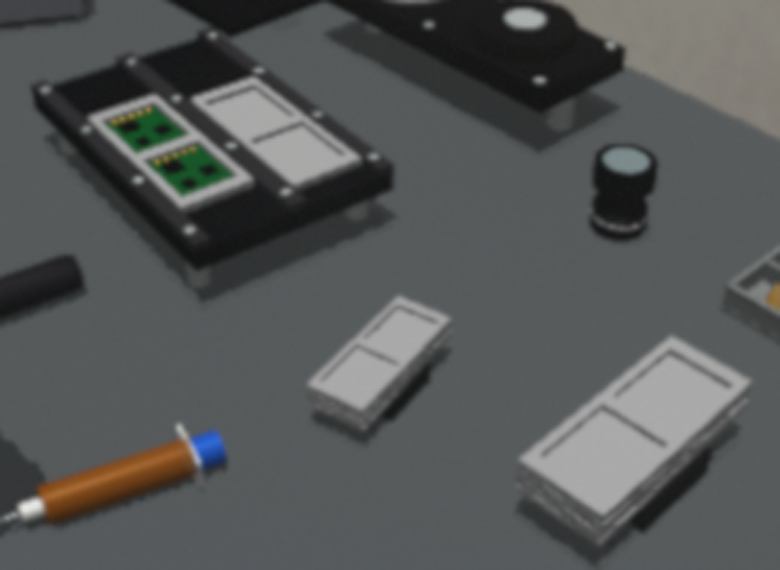

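The deck crop shows the empty carrier's corners at about (337,117), (698,158), (680,303) and (312,262). The stack crop shows its top-face corners at about (90,68), (257,65), (292,498) and (115,503).

Run:
```python
import cv2,numpy as np
from h import *
def show(name,uv,z,n="top"):
    P=plane(n,uv,z)[:,:2]*1000
    e=[np.linalg.norm(P[i]-P[(i+1)%4]) for i in range(4)]
    d=(P[1]+P[2]-P[0]-P[3]);print(name,n,"corners",np.round(P,1).tolist(),"ctr",np.round(P.mean(0),1),"sides",np.round(e,1),"dir01",np.round(np.arctan2(d[1],d[0]),3))
g=lambda a,f,o:(np.array(a)+.5)/f-.5+np.array(o)
D=(65,115)
show("empty",g([(337,117),(698,158),(680,303),(312,262)],5,D),.051)
show("loaded",g([(250,302),(613,345),(597,495),(226,448)],5,D),.051)
show("decktop",g([(122,63),(757,130),(703,546),(48,460)],5,D),.051)
show("stack",g([(257,65),(292,498),(115,503),(90,68)],6,(325,130)),.044)
S=(130,120)
show("empty",g([(193,97),(255,78),(360,155),(296,187)],3,S)[[0,1,2,3]],.051,"side")
show("stack",g([(675,337),(750,380),(604,515),(519,461)],3,S),.044,"side")
```

```text
empty top corners [[640.9, 197.8], [626.2, 58.4], [570.6, 63.1], [584.2, 203.4]] ctr [605.5 130.7] sides [140.1  55.9 140.9  56.9] dir01 -1.672
loaded top corners [[568.6, 226.3], [554.4, 87.5], [498.6, 91.2], [513.2, 231.6]] ctr [533.7 159.2] sides [139.5  55.9 141.2  55.6] dir01 -1.674
decktop top corners [[662.3, 285.6], [637.4, 36.5], [480.6, 51.6], [507.2, 301.1]] ctr [571.9 168.7] sides [250.3 157.5 250.9 155.8] dir01 -1.674
stack top corners [[645.9, -255.1], [505.9, -261.4], [503.8, -204.8], [643.4, -200.1]] ctr [ 574.7 -230.3] sides [140.1  56.7 139.7  55.1] dir01 -3.102
empty side corners [[587.3, 204.1], [639.1, 195.8], [627.6, 62.3], [569.6, 61.5]] ctr [605.9 130.9] sides [ 52.5 134.   57.9 143.7] dir01 -0.068
stack side corners [[643.5, -199.2], [645.6, -251.4], [506.7, -259.3], [502.3, -204.7]] ctr [ 574.5 -228.6] sides [ 52.2 139.2  54.8 141.3] dir01 -1.511
```

```bash
cat >> h.py <<'E'
from scipy.spatial.transform import Rotation as Ro
def go(p,yaw,near=True):
    """target TCP p (m), tool y along world yaw (mod pi), x down -> row numbers"""
    s=ctrl.sense();q=s["tool_rot"];R=Ro.from_quat([q[1],q[2],q[3],q[0]]).as_matrix()
    best=None
    for k in(0,np.pi):
        y=np.array([np.cos(yaw+k),np.sin(yaw+k),0]);x=np.array([0,0,-1.]);T=np.c_[x,y,np.cross(x,y)]
        r=Ro.from_matrix(R.T@T).as_rotvec()
        if best is None or np.linalg.norm(r)<np.linalg.norm(best):best=r
    d=R.T@(np.array(p)-s["tcp_pos"])/.05
    print("t",round(s["t"],2),"tcp",np.round(s["tcp_pos"],4),"shift",np.round(d,3),"rot",np.round(best,3),"F",np.round(s["ft_force"],1),"op",round(s["opening"],3))
    return d,best
yaw=-0.103
X=np.array([np.cos(yaw),np.sin(yaw)]);Y=np.array([-X[1],X[0]])
edge=np.array([.5590,.0441])
def deck(x,y): return edge+X*x+Y*y
E
python3 - <<'E'
from h import *
q=ctrl.sense()["tool_rot"];print(Ro.from_quat([q[1],q[2],q[3],q[0]]).as_matrix().round(3))
for p in [(.6055,.1307),(.5337,.1592)]: print(np.round(np.array([X,Y])@(np.array(p)-edge),4))
a=deck(.037,.185);print(a);go([*a,.15],yaw)
E
```

```text
[[-0.     0.226 -0.974]
 [ 0.002 -0.974 -0.226]
 [-1.    -0.002 -0.   ]]
[0.0373 0.0909]
[-0.037   0.1119]
[0.61482523 0.22431527]
t 0.1 tcp [ 0.1354 -0.584   0.2303] shift [  1.631 -13.581 -12.991] rot [-1.24e+00 -1.00e-03  1.00e-03] F [-0.9  0.9 -0.6] op 1.002
```

Call:
arm_command:
  series: [0.2, -1, -1, -0.1, 0, 0, 0, 0.4, -2, -2, -0.2, 0, 0, 0, 0.6, -3, -3, -0.3, 0, 0, 0, 0.6, -4, -4, -0.4, 0, 0, 0, 0.6, -5, -4.8, -0.5, 0, 0, 0, 0.6, -6, -5.7, -0.6, 0, 0, 0, 0.6, -7, -6.7, -0.7, 0, 0, 0, 0.6, -8, -7.6, -0.8, 0, 0, 0, 0.6, -9, -8.6, -0.9, 0, 0, 0, 0.6, -10, -9.6, -1.0, 0, 0, 0, 0.6, -11, -10.5, -1.1, 0, 0, 0, 0.6, -12, -11.5, -1.2, 0, 0, 0, 0.6, -12.8, -12.2, -1.24, 0, 0, 0, 0.8, -13.3, -12.7, -1.24, 0, 0, 0, 1, -13.58, -12.99, -1.24, 0, 0, 0, 1.2, -13.58, -12.99, -1.24, 0, 0, 0, 1.4, -13.58, -12.99, -1.24, 0, 0, 0, 1.6, -13.58, -12.99, -1.24, 0, 0, 0, 1.6, -13.58, -12.99, -1.24, 0, 0, 0]

```text
t: 2.0
tcp_pos: [0.6154, 0.2264, 0.1505]
tool_rot: [0.473, 0.525, 0.474, -0.525]
ft_force: [0.8, -0.8, 0.9]
opening: -0.001
```

Run:
```python
from h import *
go([*deck(.037,.185),.075],yaw);go([*deck(.037,.185),.048],yaw)
```

```text
t 2.0 tcp [0.6154 0.2264 0.1505] shift [ 1.51  -0.005  0.045] rot [ 0.001 -0.001  0.001] F [ 0.8 -0.8  0.9] op -0.001
t 2.0 tcp [0.6154 0.2264 0.1505] shift [ 2.05  -0.005  0.045] rot [ 0.001 -0.001  0.001] F [ 0.8 -0.8  0.9] op -0.001
```

Call:
arm_command:
  series: [0.5, 0, 0.04, 0, 0, 0, 0, 1.0, 0, 0.04, 0, 0, 0, 0, 1.4, 0, 0.04, 0, 0, 0, 0, 1.7, 0, 0.04, 0, 0, 0, 0, 1.9, 0, 0.04, 0, 0, 0, 0, 2.0, 0, 0.04, 0, 0, 0, 0, 2.05, 0, 0.04, 0, 0, 0, 0, 2.05, 0, 0.04, 0, 0, 0, 0]

```text
t: 2.8
tcp_pos: [0.6155, 0.2246, 0.0486]
tool_rot: [0.473, 0.526, 0.474, -0.524]
ft_force: [0.8, 0.2, -0.7]
opening: 0.002
```

Run:
```python
from h import *
go([*deck(.037,.125),.048],yaw)
a=optics.camera("side")[...,::-1]
b=cv2.resize(a[90:220,120:300],None,fx=4,fy=4,interpolation=cv2.INTER_CUBIC);cv2.imwrite("pics/s1.png",b)
```

```text
t 2.8 tcp [0.6155 0.2246 0.0486] shift [ 0.01  -0.014  1.206] rot [ 0.    -0.002 -0.   ] F [ 0.8  0.2 -0.7] op 0.002
```

View pics/s1.png

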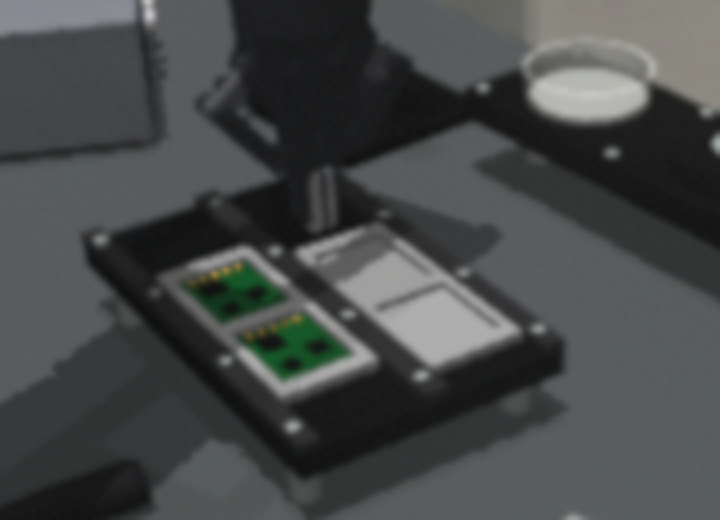

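The shut fingers stand in the lane just behind the empty carrier, at (320,215) in the crop, and touch nothing. Now I'll push slowly.

Call:
arm_command:
  series: [0.01, -0.01, 0.06, 0, 0, 0, 0, 0.01, -0.01, 0.12, 0, 0, 0, 0, 0.01, -0.01, 0.18, 0, 0, 0, 0, 0.01, -0.01, 0.24, 0, 0, 0, 0, 0.01, -0.01, 0.3, 0, 0, 0, 0, 0.01, -0.01, 0.36, 0, 0, 0, 0, 0.01, -0.01, 0.42, 0, 0, 0, 0, 0.01, -0.01, 0.48, 0, 0, 0, 0, 0.01, -0.01, 0.54, 0, 0, 0, 0, 0.01, -0.01, 0.6, 0, 0, 0, 0, 0.01, -0.01, 0.66, 0, 0, 0, 0, 0.01, -0.01, 0.72, 0, 0, 0, 0, 0.01, -0.01, 0.78, 0, 0, 0, 0, 0.01, -0.01, 0.84, 0, 0, 0, 0, 0.01, -0.01, 0.9, 0, 0, 0, 0, 0.01, -0.01, 0.96, 0, 0, 0, 0, 0.01, -0.01, 1.02, 0, 0, 0, 0, 0.01, -0.01, 1.08, 0, 0, 0, 0, 0.01, -0.01, 1.14, 0, 0, 0, 0, 0.01, -0.01, 1.2, 0, 0, 0, 0]

```text
t: 4.85
tcp_pos: [0.6091, 0.1648, 0.0485]
tool_rot: [0.473, 0.526, 0.474, -0.524]
ft_force: [0.2, 2.3, 3.8]
opening: 0.003
```

Run:
```python
from h import *
go([*deck(.037,.105),.048],yaw)
a=optics.camera("side")[...,::-1]
b=cv2.resize(a[110:220,120:300],None,fx=4,fy=4,interpolation=cv2.INTER_CUBIC);cv2.imwrite("pics/s2.png",b)
a=optics.camera("top")[...,::-1]
b=cv2.resize(a[115:235,65:245],None,fx=4,fy=4,interpolation=cv2.INTER_CUBIC);cv2.imwrite("pics/t2.png",b)
```

```text
t 4.85 tcp [0.6091 0.1648 0.0485] shift [ 0.009 -0.009  0.405] rot [ 0.    -0.002 -0.001] F [0.2 2.3 3.8] op 0.003
```

View pics/s2.png

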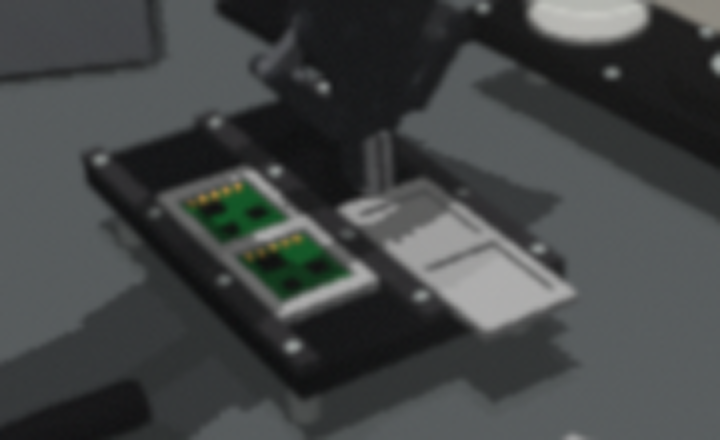

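View pics/t2.png

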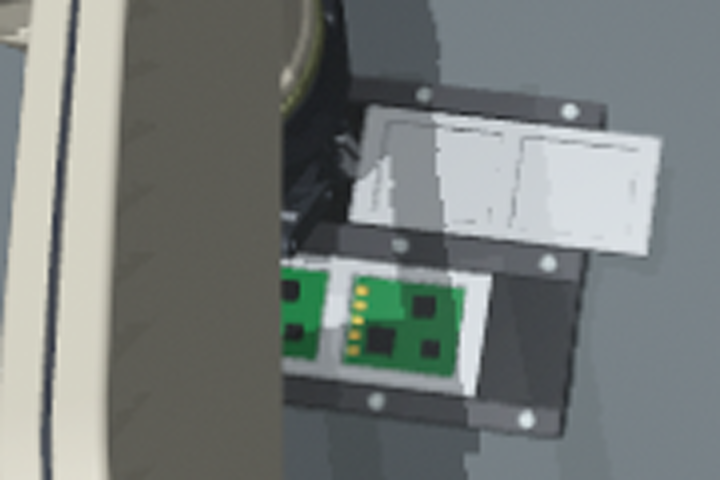

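The carrier now sticks out; its front corners are at (662,137) and (646,256) in the top crop, and it is flat in its lane.

Run:
```python
from h import *
uv=(np.array([(662,137),(646,256),(372,106),(350,221)])+.5)/4-.5+np.array([65,115])
P=plane("top",uv,.051)[:,:2];print(((P-edge)@np.c_[X,Y]).round(4))
```

```text
[[ 0.066  -0.028 ]
 [ 0.0088 -0.0279]
 [ 0.065   0.1108]
 [ 0.0089  0.1122]]
```

Call:
arm_command:
  series: [0.01, -0.01, 0.06, 0, 0, 0, 0, 0.01, -0.01, 0.12, 0, 0, 0, 0, 0.01, -0.01, 0.18, 0, 0, 0, 0, 0.01, -0.01, 0.24, 0, 0, 0, 0, 0.01, -0.01, 0.3, 0, 0, 0, 0, 0.01, -0.01, 0.34, 0, 0, 0, 0, 0.01, -0.01, 0.37, 0, 0, 0, 0, 0.01, -0.01, 0.38, 0, 0, 0, 0, 0.01, -0.01, 0.38, 0, 0, 0, 0]

```text
t: 5.85
tcp_pos: [0.607, 0.1457, 0.0484]
tool_rot: [0.473, 0.526, 0.474, -0.524]
ft_force: [0.1, 3.5, 4.5]
opening: 0.001
```

Call:
arm_command:
  series: [0, 0, -0.1, 0, 0, 0, 0, 0, 0, -0.2, 0, 0, 0, 0, -0.2, 0, -0.2, 0, 0, 0, 0, -0.7, 0, -0.2, 0, 0, 0, 0, -1.4, 0, -0.2, 0, 0, 0, 0, -2, 0, -0.2, 0, 0, 0, 0, -2, 0, 0.8, 0, 0, 0, 0, -2, 0, 1.8, 0, 0, 0, 100, -2, 0, 2.5, 0, 0, 0, 100, -2, 0, 2.6, 0, 0, 0, 100, -2, 0, 2.6, 0, 0, 0, 100]

```text
t: 6.95
tcp_pos: [0.5934, 0.0151, 0.1485]
tool_rot: [0.473, 0.527, 0.473, -0.525]
ft_force: [-0.1, 0.9, -0.2]
opening: 0.677
```

Run:
```python
from h import *
s=ctrl.sense();print((s["tcp_pos"][:2]-edge)@np.c_[X,Y])
go([*deck(.037,-.027),.025],yaw)
a=optics.camera("top")[...,::-1];cv2.imwrite("pics/t3full.png",a)
b=cv2.resize(a[115:235,65:245],None,fx=4,fy=4,interpolation=cv2.INTER_CUBIC);cv2.imwrite("pics/t3.png",b)
a=optics.camera("side")[...,::-1]
b=cv2.resize(a[110:250,120:320],None,fx=4,fy=4,interpolation=cv2.INTER_CUBIC);cv2.imwrite("pics/s3.png",b)
```

```text
[ 0.03717869 -0.02532707]
t 6.95 tcp [0.5934 0.0151 0.1485] shift [ 2.47  -0.007  0.039] rot [-0.002 -0.002 -0.002] F [-0.1  0.9 -0.2] op 0.677
```

View pics/t3.png

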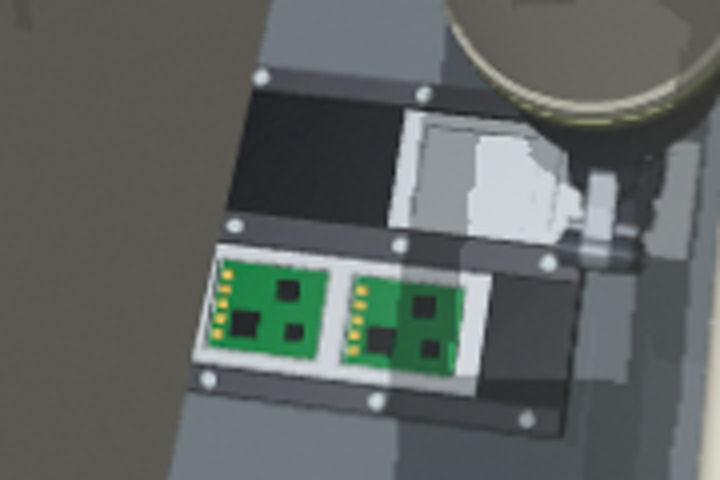

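View pics/s3.png

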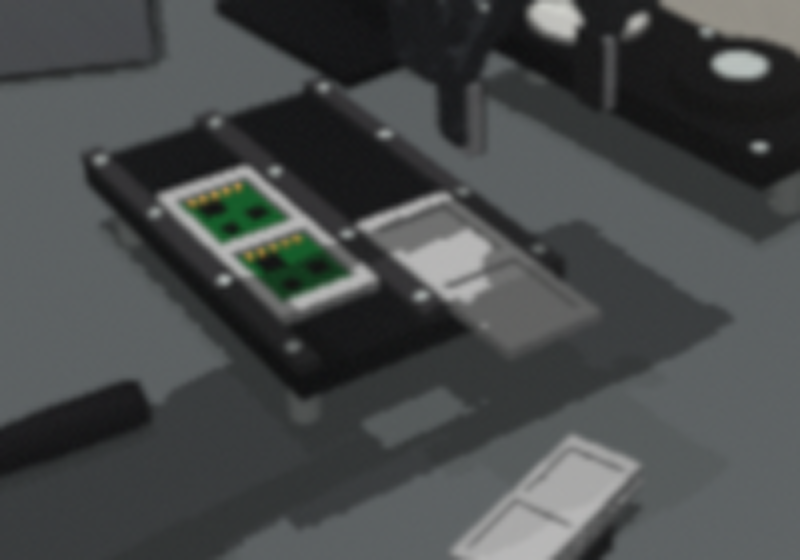

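Rear corners are at (407,110) and (388,226) in the top crop, front corners at (598,313) and (510,357) in the side crop. The plate is flat, and the loaded carrier is unmoved.

Run:
```python
from h import *
uv=(np.array([(407,110),(388,226)])+.5)/4-.5+np.array([65,115])
P=plane("top",uv,.051)[:,:2];print(((P-edge)@np.c_[X,Y]).round(4))
uv=(np.array([(598,310),(510,356),(445,192),(358,226)])+.5)/4-.5+np.array([120,110])
P=plane("side",uv,.051)[:,:2];print(((P-edge)@np.c_[X,Y]).round(4))
```

```text
[[0.065  0.0938]
 [0.0086 0.0939]]
[[ 0.0643 -0.0437]
 [ 0.007  -0.0492]
 [ 0.065   0.0937]
 [ 0.0084  0.0918]]
```

Call:
arm_command:
  series: [0, -0.01, 0.04, 0, 0, 0, 100, 0, -0.01, 0.04, 0, 0, 0, 100, 0, -0.01, 0.04, 0, 0, 0, 100, 0, -0.01, 0.04, 0, 0, 0, 100, 0.5, -0.01, 0.04, 0, 0, 0, 100, 1, -0.01, 0.04, 0, 0, 0, 100, 1.4, -0.01, 0.04, 0, 0, 0, 100, 1.8, -0.01, 0.04, 0, 0, 0, 100, 2.1, -0.01, 0.04, 0, 0, 0, 100, 2.3, -0.01, 0.04, 0, 0, 0, 100, 2.43, -0.01, 0.04, 0, 0, 0, 100, 2.47, -0.01, 0.04, 0, 0, 0, 100, 2.47, -0.01, 0.04, 0, 0, 0, 100]

```text
t: 8.35
tcp_pos: [0.5934, 0.0153, 0.0252]
tool_rot: [0.474, 0.526, 0.474, -0.524]
ft_force: [-0.1, 0.2, -0.1]
opening: 1.001
```

Run:
```python
from h import *
s=ctrl.sense();print((s["tcp_pos"][:2]-edge)@np.c_[X,Y])
go([*deck(.037,-.027),.025],yaw)
a=optics.camera("side")[...,::-1]
b=cv2.resize(a[110:250,120:320],None,fx=4,fy=4,interpolation=cv2.INTER_CUBIC);cv2.imwrite("pics/s4.png",b)
```

```text
[ 0.03717919 -0.02509559]
t 8.35 tcp [0.5934 0.0153 0.0252] shift [ 0.003 -0.004  0.038] rot [ 0.    -0.003 -0.002] F [-0.1  0.2 -0.1] op 1.001
```

View pics/s4.png

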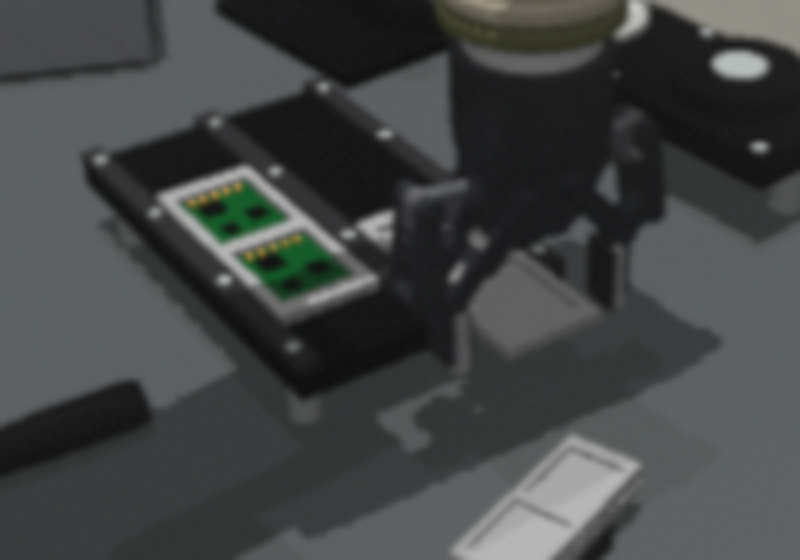

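The fingers straddle the overhanging end at (455,340) and (605,280), clear of the deck edge. Now I'll close the gripper.

Call:
arm_command:
  series: [0, 0, 0.04, 0, 0, 0, 100, 0, 0, 0.06, 0, 0, 0, 50, 0, 0, 0.06, 0, 0, 0, 40, 0, 0, 0.06, 0, 0, 0, 30, 0, 0, 0.06, 0, 0, 0, 30, 0, 0, 0.06, 0, 0, 0, 30, 0, 0, 0.06, 0, 0, 0, 30, 0, 0, 0.06, 0, 0, 0, 30, 0, 0, 0.06, 0, 0, 0, 30]

```text
t: 9.3
tcp_pos: [0.5937, 0.0121, 0.0259]
tool_rot: [0.474, 0.526, 0.473, -0.524]
ft_force: [-1.7, -2.1, 6.0]
opening: 0.643
```

Run:
```python
from h import *
s=ctrl.sense();print((s["tcp_pos"][:2]-edge)@np.c_[X,Y],s["opening"]*85,s["ft_force"].round(1))
a=optics.camera("side")[...,::-1]
b=cv2.resize(a[110:250,120:320],None,fx=4,fy=4,interpolation=cv2.INTER_CUBIC);cv2.imwrite("pics/s5.png",b)
```

```text
[ 0.03776742 -0.02824576] 54.67465673489274 [-1.7 -2.1  6. ]
```

View pics/s5.png

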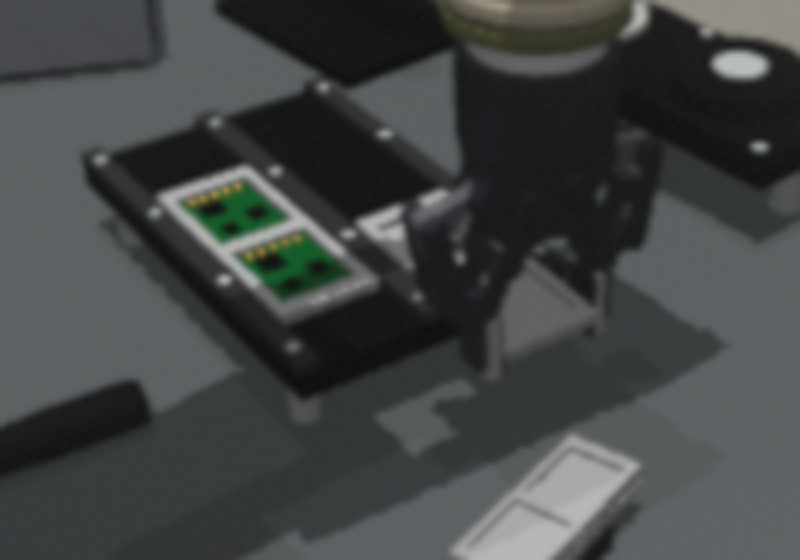

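The pads hold both long sides of the overhang, with the opening at about 55 mm. Now lifting.

Call:
arm_command:
  series: [-0.05, 0, 0, 0, 0, 0, 30, -0.1, 0, 0, 0, 0, 0, 30, -0.2, 0, 0, 0, 0, 0, 30, -0.3, 0, 0, 0, 0, 0, 30, -0.5, 0, 0, 0, 0, 0, 30, -0.8, 0, 0, 0, 0, 0, 30, -1.1, 0, 0, 0, 0, 0, 30, -1.4, 0, 0, 0, 0, 0, 30, -1.7, 0, 0, 0, 0, 0, 30, -1.9, 0, 0, 0, 0, 0, 30, -2, 0, 0, 0, 0, 0, 30, -2, 0, 0, 0, 0, 0, 30]

```text
t: 10.55
tcp_pos: [0.5938, 0.0119, 0.1269]
tool_rot: [0.474, 0.527, 0.473, -0.523]
ft_force: [1.2, 0.1, -1.9]
opening: 0.637
```

Run:
```python
from h import *
# stack
sy=.043;sc=np.array([.5747,-.2297]);XS=np.array([np.cos(sy),np.sin(sy)]);YS=np.array([-XS[1],XS[0]])
go([*(sc-YS*.0518),.12],sy)
a=optics.camera("side")[...,::-1]
b=cv2.resize(a[50:250,120:320],None,fx=3,fy=3,interpolation=cv2.INTER_CUBIC);cv2.imwrite("pics/s6.png",b)
a=optics.camera("top")[...,::-1]
b=cv2.resize(a[115:235,65:265],None,fx=4,fy=4,interpolation=cv2.INTER_CUBIC);cv2.imwrite("pics/t6.png",b)
```

```text
t 10.55 tcp [0.5938 0.0119 0.1269] shift [0.124 0.266 5.87 ] rot [-0.146 -0.002 -0.005] F [ 1.2  0.1 -1.9] op 0.637
```

View pics/s6.png

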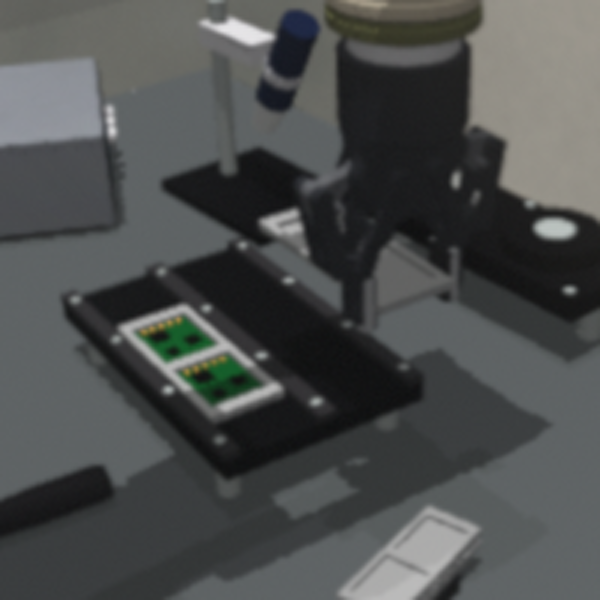

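View pics/t6.png

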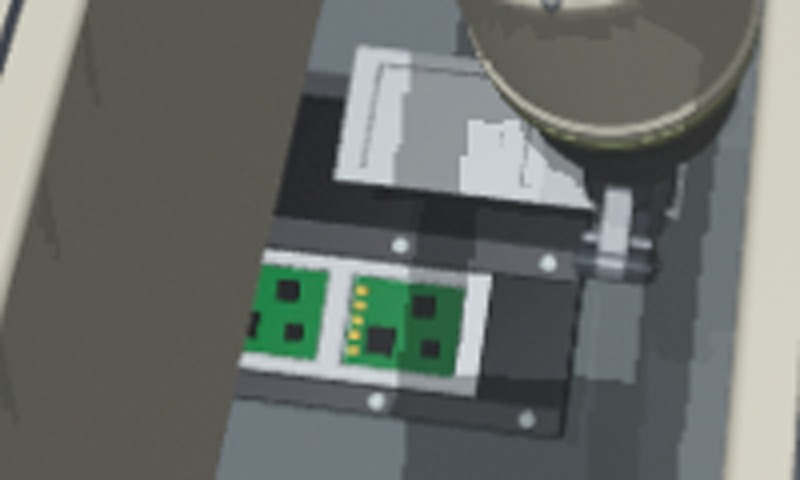

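The carrier is lifted and held, roughly level. Its rear corners are at (358,45) and (335,182) in the top crop, and the left rear corner is at (259,222) in the side crop. I'll check height and tilt.

Run:
```python
from h import *
uv=(np.array([(358,45),(335,182)])+.5)/4-.5+np.array([65,115])
for z in(.14,.146,.152,.158):
    P=plane("top",uv,z)[:,:2];D=(P-edge)@np.c_[X,Y];print(z,D.round(4).tolist(),np.linalg.norm(P[0]-P[1]).round(4))
us=(np.array([(259,222)])+.5)/3-.5+np.array([120,50])
for z in(.14,.146,.152,.158): print(z,((plane("side",us,z)[:,:2]-edge)@np.c_[X,Y]).round(4))
```

```text
0.14 [[0.0683, 0.0964], [0.0092, 0.0963]] 0.0591
0.146 [[0.0665, 0.0947], [0.008, 0.0945]] 0.0585
0.152 [[0.0648, 0.0929], [0.0068, 0.0928]] 0.0579
0.158 [[0.063, 0.0911], [0.0057, 0.091]] 0.0574
0.14 [[0.0184 0.1111]]
0.146 [[0.0126 0.1007]]
0.152 [[0.0068 0.0903]]
0.158 [[0.001  0.0798]]
```

Plate is level at z≈0.151 and aligned. Carrying it over the stack.

Call:
arm_command:
  series: [0, 0, 0.1, 0, 0, 0, 30, 0, 0, 0.3, 0, 0, 0, 30, 0, 0.02, 0.6, -0.01, 0, 0, 30, 0, 0.05, 1, -0.02, 0, 0, 30, 0, 0.07, 1.45, -0.03, 0, 0, 30, 0, 0.1, 1.9, -0.045, 0, 0, 30, 0, 0.12, 2.35, -0.06, 0, 0, 30, 0, 0.14, 2.8, -0.07, 0, 0, 30, 0, 0.16, 3.25, -0.08, 0, 0, 30, 0, 0.18, 3.7, -0.09, 0, 0, 30, 0, 0.2, 4.15, -0.1, 0, 0, 30, 0, 0.22, 4.6, -0.11, 0, 0, 30, 0, 0.24, 5, -0.12, 0, 0, 30, 0, 0.25, 5.35, -0.13, 0, 0, 30, 0, 0.26, 5.6, -0.14, 0, 0, 30, 0, 0.266, 5.77, -0.146, 0, 0, 30, 0, 0.266, 5.85, -0.146, 0, 0, 30, 0, 0.266, 5.87, -0.146, 0, 0, 30, 0, 0.266, 5.87, -0.146, 0, 0, 30, 0, 0.266, 5.87, -0.146, 0, 0, 30]

```text
t: 12.65
tcp_pos: [0.5762, -0.2807, 0.1246]
tool_rot: [0.511, 0.49, 0.511, -0.488]
ft_force: [0.1, 0.1, -0.9]
opening: 0.641
```

```bash
cat >> h.py <<'E'
sy=.043;sc=np.array([.5747,-.2297]);XS=np.array([np.cos(sy),np.sin(sy)]);YS=np.array([-XS[1],XS[0]])
E
python3 - <<'E'
from h import *
go([*(sc-YS*.052),.06],sy)
a=optics.camera("side")[...,::-1]
b=cv2.resize(a[130:330,230:430],None,fx=3,fy=3,interpolation=cv2.INTER_CUBIC);cv2.imwrite("pics/s7.png",b)
a=optics.camera("top")[...,::-1]
b=cv2.resize(a[115:235,285:435],None,fx=5,fy=5,interpolation=cv2.INTER_CUBIC);cv2.imwrite("pics/t7.png",b)
E
```

```text
t 12.65 tcp [ 0.5762 -0.2807  0.1246] shift [1.292 0.011 0.023] rot [ 0.001 -0.002 -0.003] F [ 0.1  0.1 -0.9] op 0.641
```

View pics/s7.png

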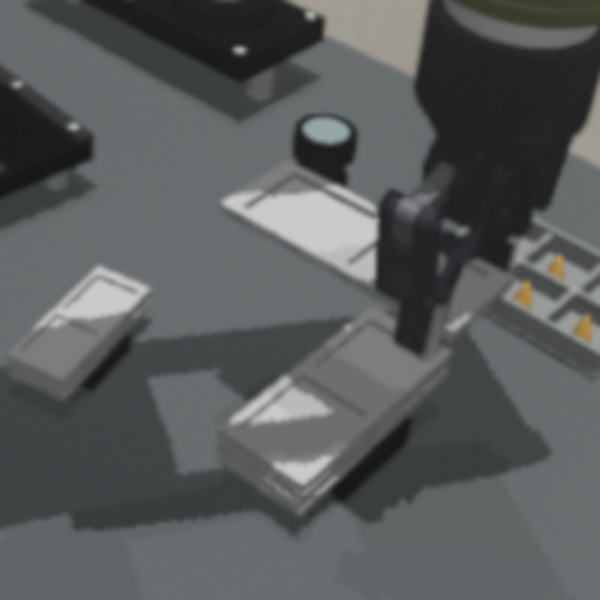

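View pics/t7.png

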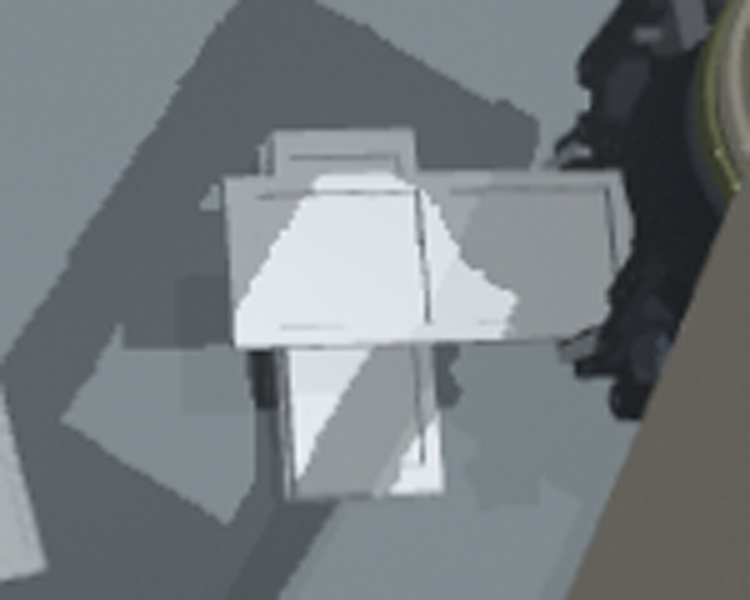

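The carrier lies crosswise above the stack. In the top crop its rear corners are at (222,178) and (236,347), with the stack's edges at (270..415,130) and (287..442,495). I'll check the numbers.

Run:
```python
from h import *
uv=(np.array([(222,178),(236,347)])+.5)/5-.5+np.array([285,115])
for z in(.146,.1495,.153): print(z,((plane("top",uv,z)[:,:2]-sc)@np.c_[XS,YS]).round(4).tolist())
s=ctrl.sense();print(((s["tcp_pos"][:2]-sc)@np.c_[XS,YS]).round(4))
```

```text
0.146 [[0.0265, 0.0712], [-0.0297, 0.0702]]
0.1495 [[0.0256, 0.072], [-0.0302, 0.0709]]
0.153 [[0.0247, 0.0728], [-0.0308, 0.0717]]
[-0.0007 -0.0511]
```

Call:
arm_command:
  series: [0.2, 0.02, 0.02, 0, 0, 0, 30, 0.5, 0.02, 0.02, 0, 0, 0, 30, 0.9, 0.02, 0.02, 0, 0, 0, 30, 1.25, 0.02, 0.02, 0, 0, 0, 30, 1.5, 0.02, 0.02, 0, 0, 0, 30, 1.65, 0.02, 0.02, 0, 0, 0, 30, 1.75, 0.02, 0.02, 0, 0, 0, 30, 1.82, 0.02, 0.02, 0, 0, 0, 30, 1.86, 0.02, 0.02, 0, 0, 0, 30, 1.88, 0.02, 0.02, 0, 0, 0, 30, 1.9, 0.02, 0.02, 0, 0, 0, 30, 1.9, 0.02, 0.02, 0, 0, 0, 30]

```text
t: 13.95
tcp_pos: [0.5776, -0.2816, 0.0299]
tool_rot: [0.511, 0.49, 0.511, -0.488]
ft_force: [-0.5, -0.6, -1.1]
opening: 0.641
```

Run:
```python
from h import *
go([*(sc-YS*.052),.025],sy)
s=ctrl.sense();print(((s["tcp_pos"][:2]-sc)@np.c_[XS,YS]).round(4))
a=optics.camera("side")[...,::-1]
b=cv2.resize(a[150:330,250:430],None,fx=3,fy=3,interpolation=cv2.INTER_CUBIC);cv2.imwrite("pics/s8.png",b)
a=optics.camera("top")[...,::-1]
b=cv2.resize(a[115:235,285:435],None,fx=5,fy=5,interpolation=cv2.INTER_CUBIC);cv2.imwrite("pics/t8.png",b)
```

```text
t 13.95 tcp [ 0.5776 -0.2816  0.0299] shift [ 0.099 -0.014 -0.   ] rot [ 0.001 -0.002 -0.003] F [-0.5 -0.6 -1.1] op 0.641
[ 0.0007 -0.052 ]
```

View pics/s8.png

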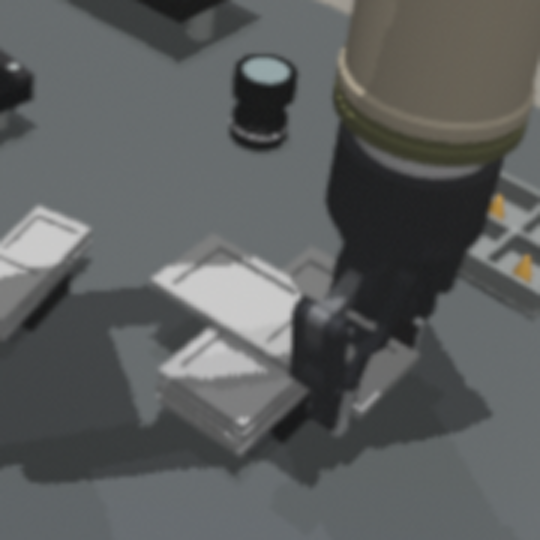

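View pics/t8.png

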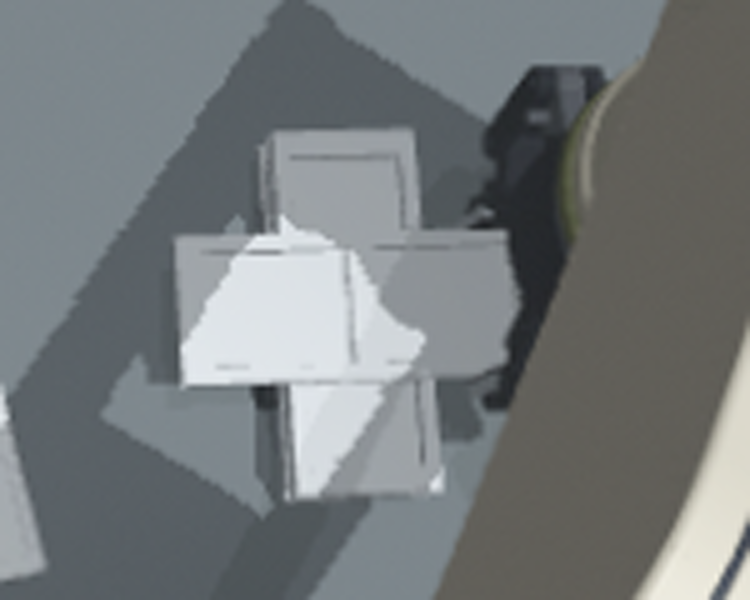

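Plate corners are at (174,237) and (182,386) in the top crop, about 5 mm above the stack.

Run:
```python
from h import *
uv=(np.array([(174,237),(182,386)])+.5)/5-.5+np.array([285,115])
for z in(.052,.055): print(z,((plane("top",uv,z)[:,:2]-sc)@np.c_[XS,YS]).round(4).tolist())
```

```text
0.052 [[0.0276, 0.07], [-0.0289, 0.0703]]
0.055 [[0.0269, 0.0706], [-0.0294, 0.0708]]
```

Call:
arm_command:
  series: [0.02, -0.01, 0, 0, 0, 0, 30, 0.04, -0.01, 0, 0, 0, 0, 30, 0.06, -0.01, 0, 0, 0, 0, 30, 0.07, -0.01, 0, 0, 0, 0, 30, 0.08, -0.01, 0, 0, 0, 0, 30, 0.09, -0.01, 0, 0, 0, 0, 30, 0.09, -0.01, 0, 0, 0, 0, 30]

```text
t: 14.75
tcp_pos: [0.5772, -0.2816, 0.0255]
tool_rot: [0.511, 0.49, 0.511, -0.488]
ft_force: [-1.3, -0.1, -1.0]
opening: 0.642
```

Call:
arm_command:
  series: [0.01, 0, 0, 0, 0, 0, 30, 0.02, 0, 0, 0, 0, 0, 30, 0.02, 0, 0, 0, 0, 0, 30]

```text
t: 15.05
tcp_pos: [0.5773, -0.2817, 0.0251]
tool_rot: [0.511, 0.49, 0.511, -0.488]
ft_force: [-3.7, 0.3, 6.1]
opening: 0.644
```

Contact at 6 N. Releasing gently.

Call:
arm_command:
  series: [0, 0, 0, 0, 0, 0, 66, 0, 0, 0, 0, 0, 0, 68, 0, 0, 0, 0, 0, 0, 72, 0, 0, 0, 0, 0, 0, 80, 0, 0, 0, 0, 0, 0, 90, 0, 0, 0, 0, 0, 0, 100, 0, 0, 0, 0, 0, 0, 100, 0, 0, 0, 0, 0, 0, 100, 0, 0, 0, 0, 0, 0, 100]

```text
t: 15.95
tcp_pos: [0.5772, -0.2817, 0.0251]
tool_rot: [0.511, 0.49, 0.511, -0.488]
ft_force: [0.4, 0.2, -0.2]
opening: 1.001
```

Run:
```python
from h import *
s=ctrl.sense();print(s["opening"],s["ft_force"].round(1))
a=optics.camera("side")[...,::-1]
b=cv2.resize(a[150:330,250:430],None,fx=3,fy=3,interpolation=cv2.INTER_CUBIC);cv2.imwrite("pics/s9.png",b)
```

```text
1.000923623685526 [ 0.4  0.2 -0.2]
```

View pics/s9.png

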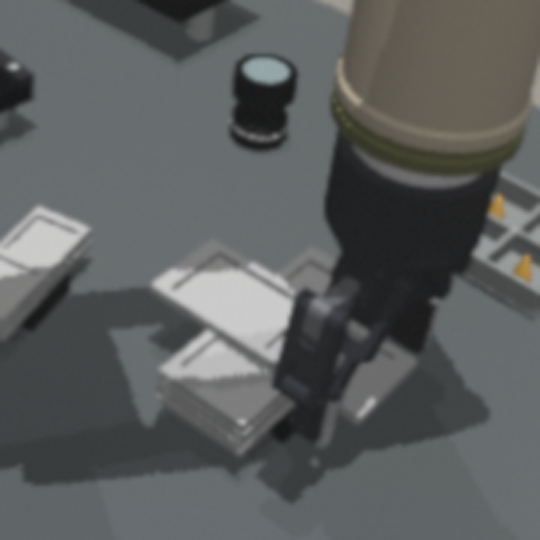

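The carrier rests on the stack, with the fingers open and clear of it at (310,400). Retreating upward, then away.

Call:
arm_command:
  series: [-0.1, 0, 0, 0, 0, 0, 100, -0.3, 0, 0, 0, 0, 0, 100, -0.6, 0, 0, 0, 0, 0, 100, -1, 0, 0, 0, 0, 0, 100, -1.5, 0, 0, 0, 0, 0, 100, -2, 0, 0, 0, 0, 0, 100, -2.5, 0, 0.3, 0, 0, 0, 100, -3, 0, 1, 0, 0, 0, 100, -3.2, -0.5, 1.8, 0, 0, 0, 100, -3.2, -1.3, 2.6, 0, 0, 0, 100, -3.2, -2, 3.3, 0, 0, 0, 100, -3.2, -2.5, 3.5, 0, 0, 0, 100, -3.2, -2.5, 3.5, 0, 0, 0, 100]

```text
t: 17.3
tcp_pos: [0.456, -0.4656, 0.1862]
tool_rot: [0.51, 0.491, 0.509, -0.489]
ft_force: [0.1, 0.7, 0.1]
opening: 1.001
```

Run:
```python
from h import *
s=ctrl.sense();print(s["t"],s["tcp_pos"],s["ft_force"].round(1))
a=optics.camera("side")[...,::-1]
b=cv2.resize(a[120:330,130:430],None,fx=2.5,fy=2.5,interpolation=cv2.INTER_CUBIC);cv2.imwrite("pics/s10.png",b)
a=optics.camera("top")[...,::-1];cv2.imwrite("pics/t10full.png",a)
b=cv2.resize(a[115:235,285:435],None,fx=5,fy=5,interpolation=cv2.INTER_CUBIC);cv2.imwrite("pics/t10.png",b)
```

```text
17.3 [ 0.45602195 -0.46557771  0.18624151] [0.1 0.7 0.1]
```

View pics/s10.png

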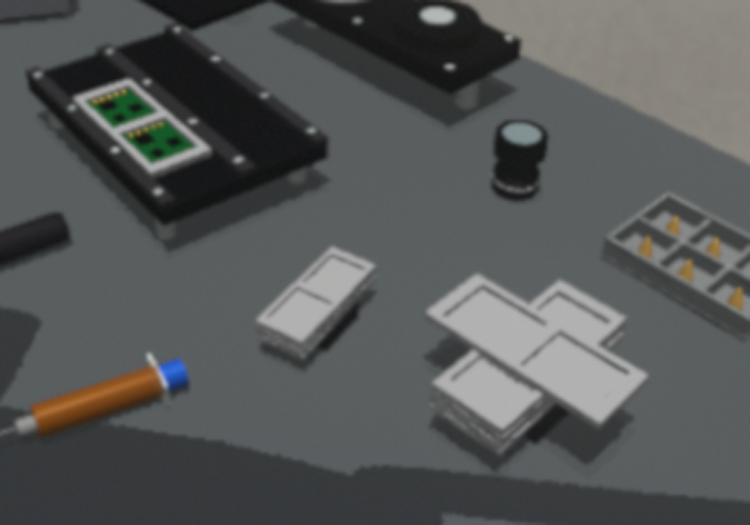

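View pics/t10.png

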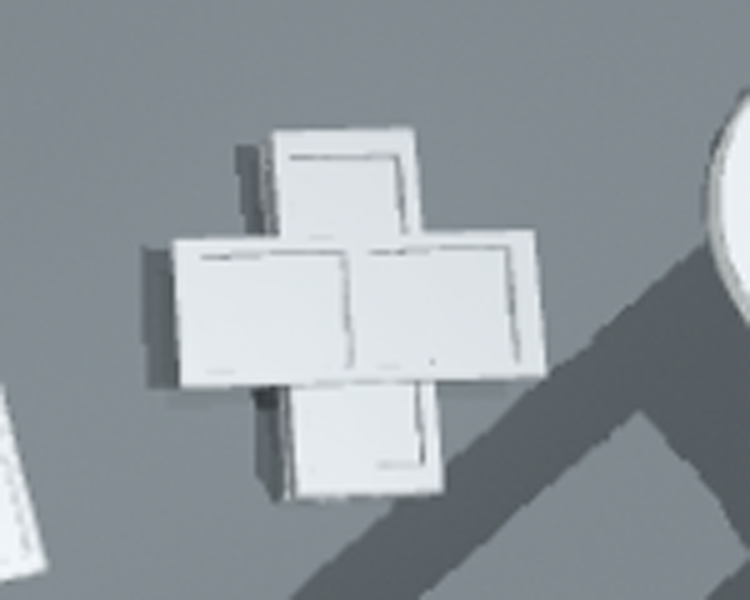

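View pics/t10full.png

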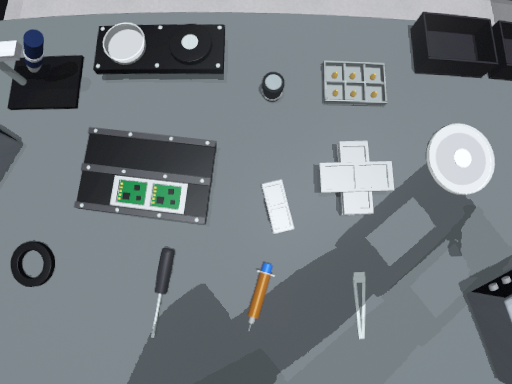

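The plate lies crosswise on the larger stack with corners at (173,240), (535,230), (547,375) and (181,386) in the top crop. The loaded carrier is unmoved, at (149,195) in the full picture. One last number check before handing in.

Run:
```python
from h import *
uv=(np.array([(173,240),(535,230),(547,375),(181,386)])+.5)/5-.5+np.array([285,115])
P=(plane("top",uv,.050)[:,:2]-sc)@np.c_[XS,YS];print((P*1000).round(1).tolist(),(P.mean(0)*1000).round(1)); d=P[0]+P[3]-P[1]-P[2];print("yaw err",np.arctan2(-d[0],d[1]))
print(ctrl.close_job())
```

```text
[[26.9, 70.1], [27.7, -70.9], [-28.5, -70.6], [-28.7, 70.3]] [-0.6 -0.3]
yaw err 0.0036615625557570326
the job is handed in; nothing more can be done
None
```

The empty carrier now lies flat, crosswise and centred on top of the larger stack. I handed the job in after about 17.5 s on the robot's clock, out of the 45 s allowed.

- **Slide:** I pushed the carrier along its lane with the shut fingers from behind. It ended with about 46.5 mm past the open edge, which is a third of its length.
- **Lift:** I gripped it across the overhanging end and lifted it. At z ≈ 0.15 m it was level, aligned and had not slipped.
- **Placing:** I set it down with about 6 N of contact before opening the fingers, then backed the robot well away.

The final top view puts its centre 0.6 mm and 0.3 mm off the stack's centre, turned by 0.004 rad; the calibration is good to about 2 mm. Each end overhangs by about 42 mm. The loaded carrier is where it was, and nothing else appears to have moved. After the lift the rear-end width read 57.9 mm instead of 56 mm, within pixel error. No check failed.

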